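# Close the housing on the mat with the cover that fits

### The job

Close the instrument housing that stands on the work mat, using whichever of the two covers on the rack fits it: tuck the cover's plain edge under the housing's lip while its flanged edge is still raised, then lower the flanged edge until the cover lies flat and fully home on its ledge, and let go. Leave the other cover on the rack, and do not knock over or push about the screwdriver, the roll of tape and the jar.

Things in the scene. Friction and masses are not known exactly. Their poses are not given: they have to be found in the camera images.
- cover_long: Grey metal cover, the long one of two: 180 x 84 x 4 mm plate, about 146 g, loose, with a black grip bar on its outer face. Origin: middle of the plain tuck edge, on the underside; x along the plate to the flanged edge; z out of the outer face. At the start it lies on the rack's 30 degree slope, outer face up, tuck edge at the low end.
- cover_long_tuck (a point): Middle of the long cover's plain, thin tuck edge, on its underside (the cover's origin).
- cover_long_free (a point): Middle of the long cover's flanged edge, on its underside. Here a 10 mm wide flange rises to 15 mm above the underside, too thick to go under a housing's lip.
- cover_long_handle (a point): Centre of the long cover's grip bar, x = 90 mm, z = 18 mm in the cover's frame. The bar is 14 mm thick along the cover's x, 60 mm along y, and stands 28 mm out of the plate (z 4 to 32).
- unit_long: Grey open-topped housing, the long one of two, fixed; takes the long cover. Origin: on the table under the pocket's middle, z up. Outside 198 (x) x 103 (y) mm; pocket 184 x 89 mm, with a ledge at z = 40 all round that carries the cover's underside. Side walls and the +x end wall (7 mm thick) reach z = 51. The retaining lip is at the -x end, which faces roughly away from the robot.
- unit_long_lip_seat (a point): Where the middle of the tuck edge (underside) rests when the long cover is home: on the ledge, 2 mm from the pocket's -x end wall. Above it the lip, full width, overhangs the pocket by 12 mm from that wall; its underside is 13 mm above this point, its top 18 mm.
- unit_long_far_seat (a point): Where the middle of the flanged edge (underside) rests when the long cover is home: on the ledge at the end opposite the lip, 2 mm from that end wall, whose top is 11 mm above this point.
- cover_short: Grey metal cover, the short one of two: 140 x 84 x 4 mm plate, about 114 g, loose, with a black grip bar on its outer face. Origin: middle of the plain tuck edge, on the underside; x along the plate to the flanged edge; z out of the outer face. At the start it lies on the rack's 30 degree slope, outer face up, tuck edge at the low end.
- cover_short_tuck (a point): Middle of the short cover's plain, thin tuck edge, on its underside (the cover's origin).
- cover_short_free (a point): Middle of the short cover's flanged edge, on its underside. Here a 10 mm wide flange rises to 15 mm above the underside, too thick to go under a housing's lip.
- cover_short_handle (a point): Centre of the short cover's grip bar, x = 68 mm, z = 18 mm in the cover's frame. The bar is 14 mm thick along the cover's x, 60 mm along y, and stands 28 mm out of the plate (z 4 to 32).
- unit_short: Grey open-topped housing, the short one of two, fixed; takes the short cover. Origin: on the table under the pocket's middle, z up. Outside 158 (x) x 103 (y) mm; pocket 144 x 89 mm, with a ledge at z = 40 all round that carries the cover's underside. Side walls and the +x end wall (7 mm thick) reach z = 51. The retaining lip is at the -x end, which faces roughly away from the robot.
- unit_short_lip_seat (a point): Where the middle of the tuck edge (underside) rests when the short cover is home: on the ledge, 2 mm from the pocket's -x end wall. Above it the lip, full width, overhangs the pocket by 12 mm from that wall; its underside is 13 mm above this point, its top 18 mm.
- unit_short_far_seat (a point): Where the middle of the flanged edge (underside) rests when the short cover is home: on the ledge at the end opposite the lip, 2 mm from that end wall, whose top is 11 mm above this point.
- mat: Dark rubber work mat, 310 (x) x 230 (y) x 2 mm, flat on the table, with nothing to bump into (the housing on it stands at table height). Origin: its centre. One of the two housings stands near its middle, within 40 mm; the other waits off the mat, at the robot's far left. A screwdriver lies on the mat beside the housing.
- rack: Fixed dark steel rack with the two covers side by side, 118 mm between centres, either way round. Origin: on the table under its middle. Its slope rises at 30 degrees to its +x (roughly towards the robot), from x = -85, z = 24 to z = 122 mm; 244 mm wide. A toe stop 9 mm proud at the low end and 6 mm high ribs between the covers hold them. A cover lifts off square to the slope.
- screwdriver: Screwdriver, 190 mm, lying on the mat beside the housing, along the mat's x; a bystander. Origin: its middle on the table side.
- tape: Roll of clear tape, 84 mm across, 19 mm high, lying flat between the mat and the rack on the far side; a bystander.
- jar: Jar with a white cap, 64 mm across, 85 mm high, standing at the robot's right; a bystander.

How it is judged:
On the way:
1. the fitting cover's tuck edge is under the lip of the housing on the mat while its flanged edge is still above the housing's walls (((horizontal distance between unit_long and mat below 0.08 m and x of cover_long_tuck in the frame of unit_long between -0.096 and -0.081 m and z of cover_long_tuck in the frame of unit_long between 0.036 and 0.051 m and y of cover_long_tuck in the frame of unit_long between -0.008 and 0.008 m and z of cover_long_free in the frame of unit_long above 0.051 m) or (horizontal distance between unit_short and mat below 0.08 m and x of cover_short_tuck in the frame of unit_short between -0.076 and -0.061 m and z of cover_short_tuck in the frame of unit_short between 0.036 and 0.051 m and y of cover_short_tuck in the frame of unit_short between -0.008 and 0.008 m and z of cover_short_free in the frame of unit_short above 0.051 m))), for 0.1 s.
At the end, for the whole second after the job is handed in: The housing on the mat holds the cover of its own length: both ends of the cover within 7 mm of their seats in plan and the underside within 3 mm above the ledge (4 mm below), at rest; the other cover within 30 mm of where it was (((horizontal distance between unit_long and mat below 0.08 m and horizontal distance between cover_long_tuck and unit_long_lip_seat below 0.007 m and z of cover_long_tuck in the frame of unit_long between 0.036 and 0.043 m and horizontal distance between cover_long_free and unit_long_far_seat below 0.007 m and z of cover_long_free in the frame of unit_long between 0.036 and 0.043 m and linear speed of cover_long below 0.02 m/s and distance of cover_short from where it was at the start of the episode below 0.03 m) or (horizontal distance between unit_short and mat below 0.08 m and horizontal distance between cover_short_tuck and unit_short_lip_seat below 0.007 m and z of cover_short_tuck in the frame of unit_short between 0.036 and 0.043 m and horizontal distance between cover_short_free and unit_short_far_seat below 0.007 m and z of cover_short_free in the frame of unit_short between 0.036 and 0.043 m and linear speed of cover_short below 0.02 m/s and distance of cover_long from where it was at the start of the episode below 0.03 m))); the robot touches nothing.
It fails at once if a bystander (screwdriver, tape or jar) is moved by more than 30 mm (distance of any of screwdriver, tape, jar from where it was at the start of the episode above 0.03 m).
It fails at once if the cover that does not fit is moved by more than 50 mm ((horizontal distance between unit_long and mat below 0.08 m and distance of cover_short from where it was at the start of the episode above 0.05 m) or (horizontal distance between unit_short and mat below 0.08 m and distance of cover_long from where it was at the start of the episode above 0.05 m)).
It also fails if it takes over 51 s, if anything falls off the work surface, if the arm or the gripper's body presses on something with over 40 N, if the wrist force passes 120 N, or if a joint passes its speed limit or range.

### The arm

A 6-joint arm with a two-finger parallel gripper is mounted at the origin on the work surface. World frame = base frame: x ahead of the robot, y to its left, z up, the work surface at z = 0. Lengths are in m, angles in rad, forces in N, time in s.
With the tool pointing down it reaches from about 0.325 to 0.775 m from the base axis. Payload 9.3 kg.
Tool frame: the origin (TCP) lies on the centre line of the jaws, within the pads' length; the fingertips stand 14 mm ahead of it and the grasp point (between the pads) lies 5 mm behind it; z points along the fingers, y is the line along which they close (so a half turn about z gives the same grasp; the last joint's range is limited). The gripper opens to 85 mm and grips with 20 to 120 N. Pads are 22 mm wide; open, the fingers measure 114 mm over their backs; the gripper's body (76 mm by 85 mm) begins 54 mm behind the grasp point. The pads swing forward as they close: fully open they stand 13 mm farther back than shut.
Start: joints at [1.111, 0.259, 0.021, 1.334, 0, 1.418], TCP at [0.166, 0.524, 0.245] pointing down, gripper open.
Joint ranges: [-3.04, 3.04], [-0.91, 1.82], [-1.04, 1.36], [-1.92, 1.95], [-1.52, 1.45], [-3.14, 3.14]. Speed limits (rad/s): [2.22, 2.22, 2.79, 3.14, 3.14, 3.14].

### API

Orientations are given as a unit quaternion [w, x, y, z].
In Python, from station import robot gives the robot as it stands.
- The arm moves only by the tool play_rows, never from a script. Its argument "plan" is one flat list of numbers, 7 for each row, row after row: the shift along the tool's x, y, z in units of 0.025 m (1.0 is 0.025 m), then the turn, a rotation vector about the tool's x, y, z in units of 0.12 rad (1.0 is 0.12 rad), then the closure, from 0 (fully open) to 1 (shut). In form: [dx, dy, dz, rx, ry, rz, gripper, dx, dy, dz, rx, ry, rz, gripper, ...]. A call has 1 to 12 rows; each row shifts and turns the commanded pose from where the row before left it, along the tool's axes as they then stand; what a row does not reach is not made up. A row lasts 1/12 s, in which the tool goes at most 41.7 mm and 7.16 degrees, less where a joint would pass 70% of its speed; a pose out of reach is approached as far as the arm can. A call with a number of a shift or a turn outside -1 to 1 is refused whole. A call with a gripper value outside its range is refused whole. The fingers move at their own pace and stop on an object; "newtons" is the grip in N (left out, the last holds). Time passes only in rows, so rows that do not move let the fingers close. It gives the time, the measured TCP pose, the force, the opening and the grip force at its end, in the units of the state.
- robot.get_obs(): the state, without advancing time (a new reading comes with each control period).
- robot.capture(name): name is "side" or "top"; returns a dict with "img" (400x640x3 uint8, blue, green, red), "range_z" (400x640 float32, m along the optical axis (not along the pixel's ray), 0 where there is no reading), "camera_matrix" (3x3 intrinsics, pixels), "rvec" (rotation vector, rad) and "tvec" (3), from world to camera coordinates, as OpenCV has them. Camera axes: x right, y down, z forward; pixel columns grow to the right and rows downward; lengths in m; the calibration is good to about 2 mm. A picture is of the moment at which its call begins.
- robot.hand_in(): hands the job in; it is judged then, once.
The state is a dict: "clock": time; "qpos": joint angles; "joint_velocities": joint speeds; "joint_efforts": joint torques, N m; "position": TCP position; "tool_rot": TCP orientation; "wrist_force": force on the tool from outside, world axes, zero at the start; "wrist_torque": the same for the moment, N m; "width": finger opening in m; "grasp_force": force on a finger pad.
Only numpy, scipy, OpenCV 4.12 (cv2) and the standard library are available. Lean on these libraries where they do the work, as an engineer would, in place of code of your own. Each camera call takes 0.05 s, during which the arm holds its last target. There are 200 camera calls.

## Working session

There is one attempt and no reset: what is moved stays moved. The work goes in short steps, Python scripts to look and compute and a tool call to move; the robot and the scene stay as the last step left them, time stands still between calls to the robot, and variables do not carry over. Pictures are saved under pics/ and viewed, at most 10 in all, crops included, and the job is handed in when it is done.

Besides the shell and the picture viewer there is one more tool, called as a command line: name --argument value ..., lists and objects as JSON in quotes. play_rows: Moves the arm, as the interface text tells. Its arguments: {"type":"object","properties":{"plan":{"type":"array","items":{"type":"number","minimum":-1,"maximum":1}},"newtons":{"type":"number"}},"required":["plan"]}

```bash
ls; mkdir -p pics; python3 - <<'E'
from station import robot
import cv2,numpy as np
for n in("top","side"):
    c=robot.capture(n); cv2.imwrite(f"pics/{n}0.png",c["img"]); np.savez(f"{n}0.npz",**c)
    R=cv2.Rodrigues(np.array(c["rvec"],float))[0]; print(n,(-R.T@np.ravel(c["tvec"])).round(3),R.round(2).tolist(),c["camera_matrix"][0])
print(robot.get_obs())
E
```

```text
pics
top [0.43  0.01  1.241] [[-0.03, -1.0, 0.02], [-0.99, 0.02, -0.13], [0.13, -0.02, -0.99]] [422.20191382   0.         329.45203116]
side [ 0.484 -0.711  0.834] [[0.99, -0.13, -0.0], [-0.1, -0.72, -0.68], [0.09, 0.68, -0.73]] [383.99642224   0.         318.98831666]
{'clock': 0.1, 'qpos': array([ 1.11137763e+00,  2.59103464e-01,  2.08505034e-02,  1.33367091e+00,
       -1.74252472e-05,  1.41818974e+00]), 'joint_velocities': array([-0.00022772, -0.00102085,  0.00111691, -0.00178643,  0.00081643,
        0.00037171]), 'joint_efforts': array([ 6.43716805e-03, -5.56696808e+01,  3.45068729e+01,  1.16724210e-02,
       -9.78882417e-05, -3.51440212e-05]), 'position': array([0.16602446, 0.5241099 , 0.24474928]), 'tool_rot': array([-1.61533374e-04,  1.52805038e-01,  9.88256193e-01, -5.40204868e-04]), 'wrist_force': array([0.62144704, 0.64904918, 0.63889043]), 'wrist_torque': array([0.01570114, 0.01209408, 0.01810213]), 'grasp_force': 0.0, 'width': 0.08505807638543601}
```

View pics/top0.png

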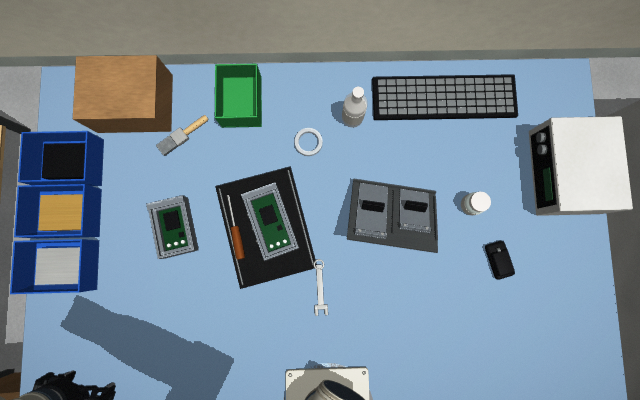

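View pics/side0.png

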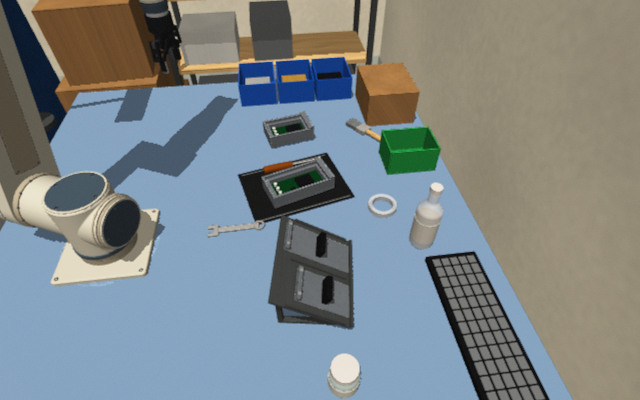

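The top view shows the long housing on the mat, centred near (270,220), with its lip towards the image top. The rack is near (393,215). The left cover (372,208) is visibly longer than the right one (415,210), so the left one is the cover to fit. Next I'll measure both with depth.

```bash
cat > h.py <<'E'
import numpy as np,cv2
def cloud(c):
    R=cv2.Rodrigues(np.array(c["rvec"],float))[0]; K=c["camera_matrix"]; z=c["range_z"]
    v,u=np.mgrid[:400,:640]; P=np.stack([(u-K[0,2])*z/K[0,0],(v-K[1,2])*z/K[1,1],z],-1)
    W=(P-np.ravel(c["tvec"]))@R; W[z==0]=np.nan
    return W
def rect(p): 
    r=cv2.minAreaRect(p[:,:2].astype(np.float32)*1000); b=cv2.boxPoints(r); return r,b
E
python3 - <<'E'
import numpy as np,cv2
from h import *
for n in("top","side"):
    c=np.load(n+"0.npz"); W=cloud(c); P=W.reshape(-1,3); col=c["img"].reshape(-1,3)
    ok=np.isfinite(P).all(1)
    if n=="top": t0=P
    def box(x0,x1,y0,y1,z0,z1): return ok&(P[:,0]>x0)&(P[:,0]<x1)&(P[:,1]>y0)&(P[:,1]<y1)&(P[:,2]>z0)&(P[:,2]<z1)
    print(n,"table z",np.median(P[box(.2,.6,-.02,.03,-.05,.03)][:,2]))
    for nm,b in (("mat housing",(.25,.6,.05,.3,.044,.08)),("off housing",(.25,.6,.35,.55,.044,.08)),("rack",(.2,.6,-.35,-.03,.02,.2))):
        m=box(*b); 
        if m.sum()<20: print(nm,"none");continue
        r,bx=rect(P[m]); print(nm,m.sum(),r,bx.round(0).tolist(),"z",np.percentile(P[m][:,2],[5,50,95]).round(3))
    m=box(.2,.6,-.35,-.03,.02,.2); A=P[m]
    C=np.c_[A[:,:2],np.ones(len(A))]; k=np.ones(len(A),bool)
    for _ in range(8):
        s=np.linalg.lstsq(C[k],A[k,2],rcond=None)[0]; k=abs(A[:,2]-C@s)<.005
    nn=np.array([-s[0],-s[1],1]); nn/=np.linalg.norm(nn); d=(A[:,2]-C@s)*nn[2]
    print("plane",s,"tilt",np.degrees(np.arccos(nn[2])),"az",np.degrees(np.arctan2(s[1],s[0])))
    h=A[d>.016]; 
    lab=cv2.kmeans(h[:,:2].astype(np.float32),2,None,(3,50,1e-4),5,0)[1].ravel()
    for i in (0,1):
        q=h[lab==i]; dq=d[d>.016][lab==i]; print("bar",len(q),np.median(q,0).round(4),np.percentile(dq,[10,50,90]).round(3),rect(q)[0])
    print("jar",[np.nanmedian(P[box(.3,.6,-.5,-.3,.06,.1)],0).round(3)],"tape",np.nanmedian(P[box(.5,.7,0,.2,.01,.03)],0).round(3))
E
python3 - <<'E'
import cv2
a=cv2.imread("pics/top0.png")[150:300,140:490]; b=cv2.imread("pics/side0.png")[150:340,220:440]
cv2.imwrite("pics/c0.png",cv2.resize(a,None,fx=2.28,fy=2.28,interpolation=2))
E
```

```text
top table z 0.0006372371702225386
mat housing 452 ((524.2987670898438, 149.79244995117188), (187.04046630859375, 103.40723419189453), 18.628393173217773) [[419.0, 169.0], [452.0, 71.0], [629.0, 131.0], [596.0, 229.0]] z [0.045 0.051 0.057]
off housing 676 ((519.6159057617188, 428.8799743652344), (158.40916442871094, 105.9808349609375), 12.368019104003906) [[431.0, 464.0], [454.0, 360.0], [608.0, 394.0], [586.0, 498.0]] z [0.045 0.053 0.061]
rack 4600 ((533.8291015625, -194.15589904785156), (244.06285095214844, 172.5440216064453), 80.21765899658203) [[428.0, -300.0], [598.0, -329.0], [640.0, -89.0], [470.0, -59.0]] z [0.042 0.09  0.121]
plane [-0.53351327  0.10151513  0.38152075] tilt 28.505738073847986 az 169.22673402526732
bar 166 [ 0.5623 -0.1376  0.0972] [0.017 0.027 0.03 ] ((527.870849609375, -135.68878173828125), (72.53204345703125, 91.42987823486328), 80.53350067138672)
bar 155 [ 0.5619 -0.2562  0.0865] [0.017 0.027 0.031] ((534.5662231445312, -253.15365600585938), (73.66093444824219, 76.48291778564453), 81.59154510498047)
jar [array([ 0.559, -0.427,  0.084])] tape [0.551 0.155
[... 413 characters left out ...]
, [581.0, 500.0]] z [0.045 0.05  0.058]
rack 6303 ((533.257080078125, -194.10311889648438), (247.64227294921875, 177.2364044189453), 80.2708740234375) [[425.0, -301.0], [600.0, -331.0], [642.0, -87.0], [467.0, -57.0]] z [0.038 0.086 0.12 ]
plane [-0.53697628  0.10317789  0.38177475] tilt 28.669796715749193 az 169.1234023511571
bar 198 [ 0.5588 -0.2622  0.0851] [0.019 0.028 0.03 ] ((532.741943359375, -253.95388793945312), (65.00933837890625, 74.71961212158203), 82.59159088134766)
bar 157 [ 0.5608 -0.1425  0.0959] [0.018 0.027 0.03 ] ((526.65283203125, -132.19522094726562), (66.88813781738281, 88.06779479980469), 81.51701354980469)
jar [array([ 0.557, -0.436,  0.084])] tape [0.557 0.137 0.024]
```

View pics/c0.png

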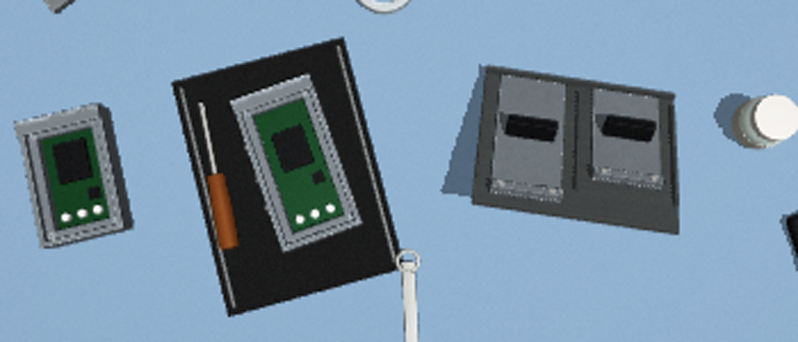

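The crop confirms the layout. The housing runs from about (275,80) at its lip to (320,245) at the near end. The screwdriver lies on its left, and the handle bars are at (530,127) and (628,127). Next I'll zoom in for corner-level measurement.

```bash
python3 - <<'E'
import cv2,numpy as np
t=cv2.imread("pics/top0.png");s=cv2.imread("pics/side0.png")
def cr(im,u,v,w=80,h=60): return cv2.resize(im[v:v+h,u:u+w],(400,300),interpolation=cv2.INTER_CUBIC)
def cr2(im,u,v): return cr(im,u,v,120,90)
o=np.vstack([np.hstack([cr2(t,215,177),cr2(s,240,135)]),np.hstack([cr(t,340,175),cr(s,275,215)])])
cv2.imwrite("pics/c1.png",cv2.convertScaleAbs(o,alpha=1.5))
E
```

```text
(no output)
```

View pics/c1.png

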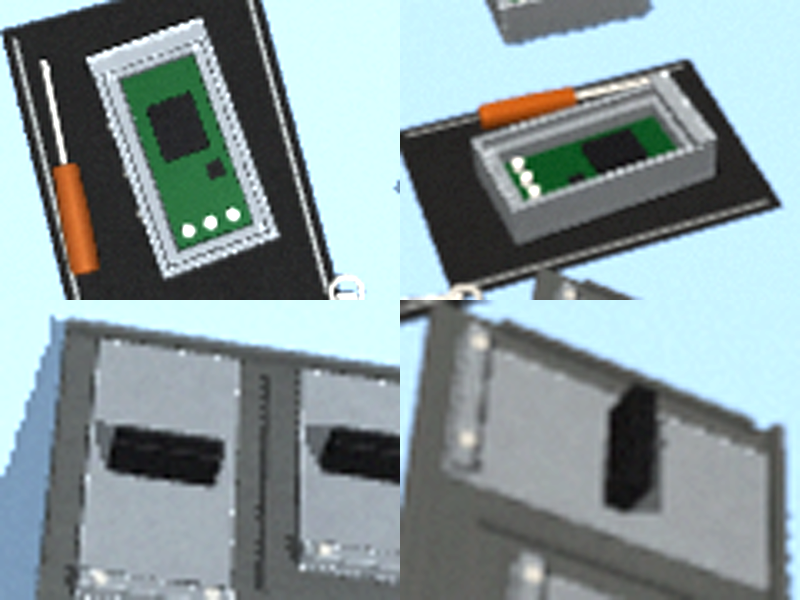

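The housing corners are clear in the top crop: lip outer corners at (87,60) and (200,18), near corners at (165,278) and (278,236). The cover's plate edges and bar are sharp in both rack crops. I'll turn these into poses.

```bash
cat >> h.py <<'E'
from scipy.spatial.transform import Rotation as Ro
def ray(c,u,v,z):
    R=cv2.Rodrigues(np.array(c["rvec"],float))[0]; K=c["camera_matrix"]; o=-R.T@np.ravel(c["tvec"])
    d=R.T@np.linalg.inv(K)@[u,v,1.]; return o+d*(z-o[2])/d[2]
def az(a): return np.array([np.cos(a),np.sin(a),0])
def coverR(a,tilt):  # a = azimuth of cover x (flange side raised by tilt)
    x=az(a)*np.cos(tilt)+[0,0,np.sin(tilt)]; y=np.cross([0,0,1],az(a)); return np.stack([x,y,np.cross(x,y)],1)
def toolR(C): return np.stack([-C[:,1],-C[:,0],-C[:,2]],1)
def step(obs,p,R,N=None):
    q=obs["tool_rot"]; R0=Ro.from_quat([q[1],q[2],q[3],q[0]]); D=(R0.inv()*Ro.from_matrix(R)).as_rotvec(); dp=p-obs["position"]
    N=N or int(np.ceil(max(np.linalg.norm(D)/.115,np.linalg.norm(dp)/.0225,1)))
    M=sum((R0*Ro.from_rotvec(D*k/N)).as_matrix() for k in range(N)); d=np.linalg.solve(M,dp)
    print("N",N,"row",(d/.025).round(3).tolist(),(D/N/.12).round(3).tolist())
E
python3 - <<'E'
from h import *
t=np.load("top0.npz");s=np.load("side0.npz")
T=lambda a,b,z:ray(t,215+a/3.333-.35,177+b/3.333-.35,z); S=lambda a,b,z:ray(s,240+(a-400)/3.333-.35,135+b/3.333-.35,z)
def rep(n,l1,l2,n1,n2):
    L=(l1+l2)/2;N=(n1+n2)/2; print(n,"len",np.linalg.norm((L-N)[:2]),"w",np.linalg.norm((l1-l2)[:2]),np.linalg.norm((n1-n2)[:2]),"ctr",((L+N)/2).round(4),"az",np.degrees(np.arctan2(*(N-L)[1::-1])))
rep("top",T(87,60,.058),T(200,18,.058),T(165,278,.051),T(278,236,.051))
rep("side",S(660,72,.058),S(716,138,.058),S(472,142,.051),S(514,212,.051))
# cover: per-plate plane fit and bar points
for n,c in(("top",t),("side",s)):
    W=cloud(c);P=W.reshape(-1,3);g=c["img"].reshape(-1,3).max(1)
    a=np.radians(170.2); ex=az(a);ey=np.cross([0,0,1],ex); o=np.array([.5335,-.1941,0])
    l=np.stack([(P-o)@ex,(P-o)@ey,P[:,2]],1); m=np.isfinite(l).all(1)&(abs(l[:,0])<.1)&(abs(l[:,1]+.059)<.05)
    h=(l[:,2]-.024-(l[:,0]+.085)*np.tan(np.pi/6))*np.cos(np.pi/6)  # height over slope
    along=(l[:,0]+.085)*np.cos(np.pi/6)+(l[:,2]-.024)*.5
    pl=m&(abs(h-.004)<.006)&(g>70); b=m&(h>.022)&(g<60)&(along<.15); tb=m&(h>.028)&(g<60)
    print(n,"plate h",np.median(h[pl]),"along",np.percentile(along[pl],[1,99]),"y",np.percentile(l[pl,1],[2,98]),"slope",np.polyfit(along[pl],h[pl],1))
    print("bar n",b.sum(),"along",np.percentile(along[b],[3,50,97]),"y",np.percentile(l[b,1],[3,50,97]),"h",np.percentile(h[b],[50,95]), "world",np.median(P[b],0))
    print("slope in y bar az",np.degrees(np.polyfit(l[b,1],along[b],1)[0]))
E
```

```text
top len 0.19560335544975901 w 0.10147174026518271 0.10011999654219544 ctr [0.5286 0.1511 0.0545] az -161.07782477485986
side len 0.1939186482312499 w 0.10616185944717095 0.09996480319635803 ctr [0.5271 0.1498 0.0545] az -160.5041978600069
top plate h 0.005053124108363692 along [-0.00686936  0.18839162] y [-0.10239093 -0.01821454] slope [-0.00292566  0.00517648]
bar n 137 along [0.08330806 0.09376092 0.09822315] y [-0.08901864 -0.06173143 -0.03271093] h [0.03189855 0.03569547] world [ 0.56392772 -0.13711885  0.09692301]
slope in y bar az -0.610386244231967
side plate h 0.002975347181207629 along [-0.00069242  0.18173099] y [-0.10613445 -0.01862899] slope [0.00347596 0.0026448 ]
bar n 133 along [0.08507996 0.0935207  0.09840037] y [-0.08646957 -0.05686244 -0.02957449] h [0.03057763 0.03286143] world [ 0.56188861 -0.14097592  0.09608477]
slope in y bar az 0.6357183367602491
```

```bash
cat >> h.py <<'E'
A0=np.radians(170.2); O0=np.array([.5335,-.1941,0])
def rackp(al,y,h): 
    c,s=np.cos(np.pi/6),.5; return O0+az(A0)*(-.085+al*c-h*s)+np.cross([0,0,1],az(A0))*y+np.array([0,0,.024+al*s+h*c])
E
python3 - <<'E'
from h import *; from station import robot
R=toolR(coverR(A0,np.pi/6)); o=robot.get_obs(); p=rackp(.092,-.059,.13); print(p, rackp(.092,-.059,.022)); step(o,p,R,36)
E
```

```text
[ 0.61284182 -0.14793103  0.1825833 ] [ 0.5596298  -0.13873972  0.08905256]
N 36 row [-0.983, 0.021, 0.0] [0.099, 0.087, 0.324]
```

play_rows --plan '[-0.98, 0.02, 0, 0.1, 0.087, 0.324, 0, -0.98, 0.02, 0, 0.1, 0.087, 0.324, 0, -0.98, 0.02, 0, 0.1, 0.087, 0.324, 0, -0.98, 0.02, 0, 0.1, 0.087, 0.324, 0, -0.98, 0.02, 0, 0.1, 0.087, 0.324, 0, -0.98, 0.02, 0, 0.1, 0.087, 0.324, 0, -0.98, 0.02, 0, 0.1, 0.087, 0.324, 0, -0.98, 0.02, 0, 0.1, 0.087, 0.324, 0, -0.98, 0.02, 0, 0.1, 0.087, 0.324, 0, -0.98, 0.02, 0, 0.1, 0.087, 0.324, 0, -0.98, 0.02, 0, 0.1, 0.087, 0.324, 0, -0.98, 0.02, 0, 0.1, 0.087, 0.324, 0]' --newtons 40

```text
clock: 1.1
position: [0.4219, 0.3834, 0.2306]
tool_rot: [-0.073, 0.377, 0.921, -0.061]
wrist_force: [0.5, 0.3, -0.4]
width: 0.0855
grasp_force: 0.0
```

play_rows --plan '[-0.98, 0.02, 0, 0.1, 0.087, 0.324, 0, -0.98, 0.02, 0, 0.1, 0.087, 0.324, 0, -0.98, 0.02, 0, 0.1, 0.087, 0.324, 0, -0.98, 0.02, 0, 0.1, 0.087, 0.324, 0, -0.98, 0.02, 0, 0.1, 0.087, 0.324, 0, -0.98, 0.02, 0, 0.1, 0.087, 0.324, 0, -0.98, 0.02, 0, 0.1, 0.087, 0.324, 0, -0.98, 0.02, 0, 0.1, 0.087, 0.324, 0, -0.98, 0.02, 0, 0.1, 0.087, 0.324, 0, -0.98, 0.02, 0, 0.1, 0.087, 0.324, 0, -0.98, 0.02, 0, 0.1, 0.087, 0.324, 0, -0.98, 0.02, 0, 0.1, 0.087, 0.324, 0]'

```text
clock: 2.1
position: [0.5818, 0.1417, 0.2011]
tool_rot: [-0.14, 0.576, 0.796, -0.118]
wrist_force: [0.3, 0.5, -0.3]
width: 0.0852
grasp_force: 0.0
```

```bash
cat > tograsp.py <<'E'
import sys
from h import *; from station import robot
R=toolR(coverR(A0,np.pi/6)); o=robot.get_obs(); p=rackp(.092,-.059,float(sys.argv[1])); print(o["clock"],o["position"],o["qpos"].round(2),o["wrist_force"].round(1)); step(o,p,R,int(sys.argv[2]))
E
python3 tograsp.py .13 12
```

```text
2.1 [0.58175367 0.14174998 0.20111459] [0.1  0.61 0.41 1.74 0.01 1.35] [ 0.3  0.5 -0.3]
N 12 row [-0.982, 0.024, -0.001] [0.097, 0.087, 0.323]
```

play_rows --plan '[-0.98, 0.024, 0, 0.097, 0.087, 0.323, 0, -0.98, 0.024, 0, 0.097, 0.087, 0.323, 0, -0.98, 0.024, 0, 0.097, 0.087, 0.323, 0, -0.98, 0.024, 0, 0.097, 0.087, 0.323, 0, -0.98, 0.024, 0, 0.097, 0.087, 0.323, 0, -0.98, 0.024, 0, 0.097, 0.087, 0.323, 0, -0.98, 0.024, 0, 0.097, 0.087, 0.323, 0, -0.98, 0.024, 0, 0.097, 0.087, 0.323, 0, -0.98, 0.024, 0, 0.097, 0.087, 0.323, 0, -0.98, 0.024, 0, 0.097, 0.087, 0.323, 0, -0.98, 0.024, 0, 0.097, 0.087, 0.323, 0, -0.98, 0.024, 0, 0.097, 0.087, 0.323, 0]'

```text
clock: 3.1
position: [0.6114, -0.1472, 0.181]
tool_rot: [-0.197, 0.739, 0.622, -0.166]
wrist_force: [-0.1, 0.5, -0.3]
width: 0.0851
grasp_force: 0.0
```

```bash
python3 tograsp.py .05 6; python3 tograsp.py .022 8
```

```text
3.1 [ 0.61138449 -0.14715657  0.18104952] [-0.33  0.79  0.65  1.95 -0.08  1.43] [-0.1  0.5 -0.3]
N 6 row [-0.004, 0.003, 0.519] [0.003, -0.001, -0.001]
3.1 [ 0.61138449 -0.14715657  0.18104952] [-0.33  0.79  0.65  1.95 -0.08  1.43] [-0.1  0.5 -0.3]
N 8 row [-0.003, 0.002, 0.529] [0.002, -0.001, -0.0]
```

play_rows --plan '[0, 0, 0.53, 0, 0, 0, 0, 0, 0, 0.53, 0, 0, 0, 0, 0, 0, 0.53, 0, 0, 0, 0, 0, 0, 0.53, 0, 0, 0, 0]'

```text
clock: 3.43
position: [0.585, -0.1417, 0.1347]
tool_rot: [-0.197, 0.739, 0.623, -0.166]
wrist_force: [0.7, 0.5, 0.0]
width: 0.0855
grasp_force: 0.0
```

```bash
python3 tograsp.py .022 5
```

```text
3.4333 [ 0.58497166 -0.14171632  0.13467792] [-0.34  0.75  0.45  1.79 -0.08  1.42] [0.7 0.5 0. ]
N 5 row [-0.011, 0.005, 0.418] [0.005, -0.001, 0.002]
```

play_rows --plan '[0, 0, 0.42, 0, 0, 0, 0, 0, 0, 0.42, 0, 0, 0, 0, 0, 0, 0.42, 0, 0, 0, 0, 0, 0, 0.42, 0, 0, 0, 0, 0, 0, 0.42, 0, 0, 0, 0, 0, 0, 0, 0, 0, 0, 0]'

```text
clock: 3.93
position: [0.5585, -0.1367, 0.0886]
tool_rot: [-0.198, 0.738, 0.623, -0.166]
wrist_force: [-0.3, 0.2, 0.2]
width: 0.0853
grasp_force: 0.0
```

play_rows --plan '[0, 0, 0, 0, 0, 0, 1, 0, 0, 0, 0, 0, 0, 1, 0, 0, 0, 0, 0, 0, 1, 0, 0, 0, 0, 0, 0, 1, 0, 0, 0, 0, 0, 0, 1, 0, 0, 0, 0, 0, 0, 1, 0, 0, 0, 0, 0, 0, 1, 0, 0, 0, 0, 0, 0, 1]' --newtons 50

```text
clock: 4.6
position: [0.5603, -0.1372, 0.0906]
tool_rot: [-0.196, 0.739, 0.623, -0.165]
wrist_force: [6.0, 0.6, 4.2]
width: 0.0128
grasp_force: 49.6
```

```bash
python3 tograsp.py .12 4;  python3 - <<'E'
from station import robot
import cv2,numpy as np
for n in("top","side"):
    c=robot.capture(n); cv2.imwrite(f"pics/{n}1.png",c["img"]); np.savez(f"{n}1.npz",**c)
t=cv2.imread("pics/top1.png")[165:255,330:450]; s=cv2.imread("pics/side1.png")[200:335,240:420]
cv2.imwrite("pics/c2.png",np.hstack([cv2.resize(t,(400,300)),cv2.resize(s,(400,300))]))
E
```

```text
4.6 [ 0.56033699 -0.13718819  0.09060169] [-0.34  0.72  0.29  1.65 -0.09  1.42] [6.  0.6 4.2]
N 4 row [-0.017, 0.007, -0.964] [0.011, 0.001, 0.003]
```

View pics/c2.png

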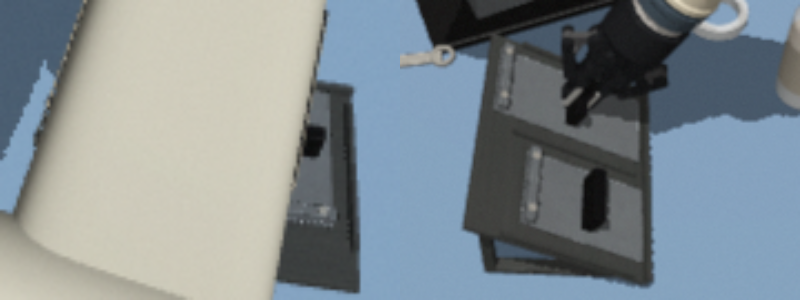

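The bar is gripped: width 12.8 mm, 49.6 N. The arm hides the cover in the top view, while the side view shows the fingers on the long cover's bar at (575,105). Now I'll lift it square to the slope.

play_rows --plan '[0, 0, -0.3, 0, 0, 0, 1, 0, 0, -0.6, 0, 0, 0, 1, 0, 0, -0.7, 0, 0, 0, 1, 0, 0, -0.7, 0, 0, 0, 1, 0, 0, -0.7, 0, 0, 0, 1]'

```text
clock: 5.12
position: [0.5965, -0.1433, 0.1562]
tool_rot: [-0.197, 0.739, 0.623, -0.166]
wrist_force: [1.8, -0.1, -2.3]
width: 0.0129
grasp_force: 48.9
```

```bash
cat >> h.py <<'E'
U=np.array([.528,.1505,0]); AU=np.radians(199.0)   # unit_long estimate
OFF=np.array([.090,0,.022])    # TCP in the cover frame
def tcp_for(tuck,tilt,a=None):  # tuck in unit frame -> TCP pos, tool R
    C=coverR(AU if a is None else a,tilt); ex=az(AU); ey=np.cross([0,0,1],ex)
    return U+ex*tuck[0]+ey*tuck[1]+np.array([0,0,tuck[2]])+C@OFF, toolR(C)
def cover_now(o):
    q=o["tool_rot"]; R=Ro.from_quat([q[1],q[2],q[3],q[0]]).as_matrix(); C=np.stack([-R[:,1],-R[:,0],-R[:,2]],1)
    p=o["position"]-C@OFF-U; ex=az(AU); ey=np.cross([0,0,1],ex); f=p+C@[.18,0,0]
    return np.array([p@ex,p@ey,p[2]]),np.array([f@ex,f@ey,f[2]]),np.degrees([np.arcsin(C[2,0]),np.arctan2(C[1,0],C[0,0])%(2*np.pi)-AU,np.arcsin(C[2,1])])
E
python3 - <<'E'
from h import *; from station import robot
# where TCP was in cover frame at grasp
C=coverR(A0,np.pi/6); print("off",C.T@(np.array([.5603,-.1372,.0906])-rackp(.002,-.059,0)), cover_now(dict(tool_rot=[-0.196,.739,.623,-.165],position=np.array([.5603,-.1372,.0906])))[2])
o=robot.get_obs(); print(o["position"],o["qpos"].round(2),o["wrist_force"],o["width"]); 
step(o,*tcp_for([-.06,0,.14],np.radians(14)))
E
```

```text
off [ 0.09042874 -0.00163132  0.0235393 ] [ 2.96916446e+01 -2.87300881e+01 -1.98265012e-02]
[ 0.59651229 -0.14331813  0.15615169] [-0.34  0.76  0.53  1.86 -0.08  1.43] [ 1.75699171 -0.06086582 -2.25933448] 0.012946303734993106
N 14 row [0.844, -0.216, 0.017] [-0.161, -0.112, -0.278]
```

```bash
sed -i 's/^OFF=.*/OFF=np.array([.0902,-.0016,.0235])/' h.py; python3 - <<'E'
from h import *; from station import robot
o=robot.get_obs(); step(o,*tcp_for([-.06,0,.14],np.radians(14)),16)
E
```

```text
N 16 row [0.743, -0.189, 0.011] [-0.141, -0.098, -0.243]
```

play_rows --plan '[0.74, -0.19, 0.01, -0.14, -0.1, -0.243, 1, 0.74, -0.19, 0.01, -0.14, -0.1, -0.243, 1, 0.74, -0.19, 0.01, -0.14, -0.1, -0.243, 1, 0.74, -0.19, 0.01, -0.14, -0.1, -0.243, 1, 0.74, -0.19, 0.01, -0.14, -0.1, -0.243, 1, 0.74, -0.19, 0.01, -0.14, -0.1, -0.243, 1, 0.74, -0.19, 0.01, -0.14, -0.1, -0.243, 1, 0.74, -0.19, 0.01, -0.14, -0.1, -0.243, 1]'

```text
clock: 5.78
position: [0.5701, 0.0068, 0.172]
tool_rot: [-0.135, 0.664, 0.724, -0.135]
wrist_force: [-0.0, 0.5, -1.8]
width: 0.0133
grasp_force: 49.2
```

play_rows --plan '[0.74, -0.19, 0.01, -0.14, -0.1, -0.243, 1, 0.74, -0.19, 0.01, -0.14, -0.1, -0.243, 1, 0.74, -0.19, 0.01, -0.14, -0.1, -0.243, 1, 0.74, -0.19, 0.01, -0.14, -0.1, -0.243, 1, 0.74, -0.19, 0.01, -0.14, -0.1, -0.243, 1, 0.74, -0.19, 0.01, -0.14, -0.1, -0.243, 1, 0.74, -0.19, 0.01, -0.14, -0.1, -0.243, 1, 0.74, -0.19, 0.01, -0.14, -0.1, -0.243, 1, 0, 0, 0, 0, 0, 0, 1, 0, 0, 0, 0, 0, 0, 1]'

```text
clock: 6.62
position: [0.5058, 0.1444, 0.1841]
tool_rot: [-0.07, 0.575, 0.809, -0.101]
wrist_force: [-0.0, 0.5, -1.9]
width: 0.013
grasp_force: 49.2
```

```bash
python3 - <<'E'
from h import *; from station import robot
o=robot.get_obs(); print(o["qpos"].round(2),o["wrist_force"].round(1),o["width"]); print(cover_now(o)); step(o,*tcp_for([-.072,0,.075],np.radians(14)))
for n in("top","side"):
    c=robot.capture(n); cv2.imwrite(f"pics/{n}2.png",c["img"]); np.savez(f"{n}2.npz",**c)
t=cv2.imread("pics/top2.png")[150:300,190:390]; s=cv2.imread("pics/side2.png")[100:220,240:400]
cv2.imwrite("pics/c3.png",np.hstack([cv2.resize(t,(400,300)),cv2.resize(s,(400,300))]))
E
```

```text
[ 0.14  0.4   0.05  1.46 -0.05  1.39] [-0.   0.5 -1.9] 0.01298077780390429
(array([-5.87955194e-02,  8.15242330e-05,  1.39357123e-01]), array([0.11577716, 0.00047764, 0.1832231 ]), array([14.10501413,  0.13000674,  0.19394641]))
N 3 row [0.004, 0.379, 0.792] [-0.005, 0.011, 0.006]
```

View pics/c3.png

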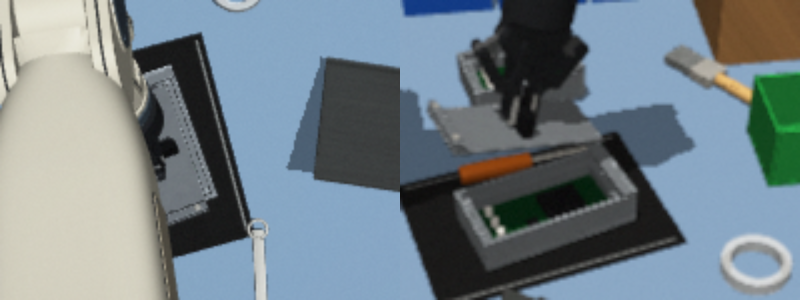

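The side view shows the cover held tilted above the housing, with the flange at crop (440,110–150) on the robot side and the tuck edge near (600,133). In the top view the cover's right edge is visible from (165,65) to (215,195). I'll check the in-hand pose with depth.

```bash
python3 - <<'E'
from h import *; from station import robot
o=robot.get_obs(); q=o["tool_rot"]; R=Ro.from_quat([q[1],q[2],q[3],q[0]]).as_matrix(); C=np.stack([-R[:,1],-R[:,0],-R[:,2]],1)
org=o["position"]-C@OFF
for n in("top","side"):
    c=np.load(n+"2.npz"); P=cloud(c).reshape(-1,3); g=c["img"].reshape(-1,3).astype(int); L=(P-org)@C
    m=np.isfinite(L).all(1)&(abs(L[:,2]-.003)<.009)&(L[:,0]>-.02)&(L[:,0]<.2)&(abs(L[:,1])<.06)&(g.min(1)>70)
    A=L[m]; print(n,m.sum(),"x",np.percentile(A[:,0],[.5,2,98,99.5]).round(4),"y",np.percentile(A[:,1],[1,3,97,99]).round(4),"z",np.median(A[:,2]).round(4))
    k=abs(A[:,2]-np.median(A[:,2]))<.004; s=np.linalg.lstsq(np.c_[A[k,:2],np.ones(k.sum())],A[k,2],rcond=None)[0]; print(" tilt err deg",np.degrees(s[:2]).round(2))
    # +y edge line: per-x-bin max y
    xs=np.arange(.01,.17,.01); e=np.array([[x,np.max(A[(abs(A[:,0]-x)<.005),1],initial=np.nan) if (abs(A[:,0]-x)<.005).sum()>2 else np.nan] for x in xs]); e=e[np.isfinite(e[:,1])]
    print(" +y edge",np.median(e[:,1]).round(4),"yaw",np.degrees(np.polyfit(e[:,0],e[:,1],1)[0]).round(2))
    ys=np.arange(-.035,.04,.01); 
    for f,nm in((np.min,"tuck"),(np.max,"flange")):
        v=[f(A[abs(A[:,1]-y)<.005,0]) for y in ys if (abs(A[:,1]-y)<.005).sum()>3]; print(" ",nm,np.median(v).round(4))
    # same edge method on the housing, original pictures
    c=np.load(n+"0.npz"); P=cloud(c).reshape(-1,3); ex=az(AU);ey=np.cross([0,0,1],ex); L=np.stack([(P-U)@ex,(P-U)@ey,P[:,2]],1)
    m=np.isfinite(L).all(1)&(abs(L[:,2]-.052)<.009)&(abs(L[:,0])<.12)&(abs(L[:,1])<.07); A=L[m]
    r=[]
    for sg in(1,-1):
        e=np.array([[x,sg*np.max(sg*A[abs(A[:,0]-x)<.005,1])] for x in np.arange(-.07,.08,.01) if (abs(A[:,0]-x)<.005).sum()>1]); r+=[np.median(e[:,1]).round(4),np.degrees(np.polyfit(e[:,0],e[:,1],1)[0]).round(2)]
    for sg in(1,-1): r.append((sg*np.median([np.max(sg*A[abs(A[:,1]-y)<.005,0]) for y in np.arange(-.035,.04,.01)])).round(4))
    print(" housing y edges(+,yaw,-,yaw), x edges",r)
E
```

```text
top 729 x [0.0028 0.0062 0.1664 0.181 ] y [-0.0117 -0.0098  0.0387  0.0391] z 0.0056
 tilt err deg [ 0.13 -0.19]
  return _methods._mean(a, axis=axis, dtype=dtype,
  ret = ret.dtype.type(ret / rcount)
Traceback (most recent call last):
TypeError: expected non-empty vector for x
```

```bash
cat > chk.py <<'E'
import sys
from h import *; from station import robot
o=robot.get_obs(); q=o["tool_rot"]; R=Ro.from_quat([q[1],q[2],q[3],q[0]]).as_matrix(); C=np.stack([-R[:,1],-R[:,0],-R[:,2]],1)
org=o["position"]-C@OFF
def prof(A,i,cs,sg):
    e=np.array([[x,sg*np.max(sg*A[abs(A[:,1-i]-x)<.005,i])] for x in cs if (abs(A[:,1-i]-x)<.005).sum()>2])
    return (np.median(e[:,1]).round(4),np.degrees(np.polyfit(e[:,0],e[:,1],1)[0]).round(2),len(e)) if len(e)>3 else None
X=np.arange(.01,.165,.01);Y=np.arange(-.035,.036,.01)
for n in("top","side"):
    c=np.load(n+sys.argv[1]+".npz"); P=cloud(c).reshape(-1,3); g=c["img"].reshape(-1,3).astype(int); L=(P-org)@C
    A=L[np.isfinite(L).all(1)&(abs(L[:,2]-.003)<.009)&(L[:,0]>-.02)&(L[:,0]<.2)&(abs(L[:,1])<.06)&(g.min(1)>60)]
    print(n,"cover +y",prof(A,1,X,1),"-y",prof(A,1,X,-1),"tuck",prof(A,0,Y,-1),"flange",prof(A,0,Y,1),"z",np.median(A[:,2]))
    c=np.load(n+"0.npz"); P=cloud(c).reshape(-1,3); ex=az(AU);ey=np.cross([0,0,1],ex); L=np.stack([(P-U)@ex,(P-U)@ey,P[:,2]],1)
    A=L[np.isfinite(L).all(1)&(abs(L[:,2]-.052)<.009)&(abs(L[:,0])<.12)&(abs(L[:,1])<.07)]; XX=np.arange(-.07,.08,.01)
    print(" housing +y",prof(A,1,XX,1),"-y",prof(A,1,XX,-1),"-x",prof(A,0,Y,-1),"+x",prof(A,0,Y,1))
E
python3 chk.py 2
```

```text
top cover +y (np.float64(0.0391), np.float64(0.15), 16) -y (np.float64(0.0102), np.float64(-16.35), 16) tuck (np.float64(0.0615), np.float64(-164.84), 6) flange (np.float64(0.181), np.float64(1.1), 6) z 0.005562643934830749
 housing +y (np.float64(0.0508), np.float64(-0.31), 16) -y (np.float64(-0.0517), np.float64(-0.27), 16) -x (np.float64(-0.1003), np.float64(0.62), 8) +x (np.float64(0.097), np.float64(0.55), 8)
side cover +y (np.float64(0.0398), np.float64(0.29), 16) -y (np.float64(-0.0435), np.float64(-2.87), 16) tuck (np.float64(0.0044), np.float64(-0.76), 8) flange (np.float64(0.184), np.float64(0.48), 8) z 0.004047989475537953
 housing +y (np.float64(0.0516), np.float64(-0.88), 16) -y (np.float64(-0.0527), np.float64(-0.32), 16) -x (np.float64(-0.0968), np.float64(0.35), 8) +x (np.float64(0.1001), np.float64(-0.16), 8)
```

Depth agrees with the expected pose: the cover sits about 2 mm to −y in the grip, and the housing yaw is 0.4° less than assumed. I'll correct for both and approach.

```bash
sed -i 's/^OFF=.*/OFF=np.array([.0895,.0003,.0235])/; s/^U=.*/AU=np.radians(198.6); U=np.array([.528,.1505,0])-.0005*np.array([-np.sin(AU),np.cos(AU),0])/' h.py; cat > go.py <<'E'
import sys
from h import *; from station import robot
x,y,z,t,N=map(float,sys.argv[1:6]); o=robot.get_obs(); a=cover_now(o); print(o["clock"],o["wrist_force"].round(1),o["width"].round(4),[v.round(4).tolist() for v in a])
step(o,*tcp_for([x,y,z],np.radians(t),AU-np.radians(.2)),int(N))
E
python3 go.py -.072 0 .075 14 4;python3 go.py -.072 0 .044 14 6
```

```text
Traceback (most recent call last):
  File "go.py", line 3, in <module>
    x,y,z,t,N=map(float,sys.argv[1:6]); o=robot.get_obs(); a=cover_now(o); print(o["clock"],o["wrist_force"].round(1),o["width"].round(4),[v.round(4).tolist() for v in a])
                                                                                                                      ^^^^^^^^^^^^^^^^
AttributeError: 'float' object has no attribute 'round'
Traceback (most recent call last):
  File "go.py", line 3, in <module>
    x,y,z,t,N=map(float,sys.argv[1:6]); o=robot.get_obs(); a=cover_now(o); print(o["clock"],o["wrist_force"].round(1),o["width"].round(4),[v.round(4).tolist() for v in a])
                                                                                                                      ^^^^^^^^^^^^^^^^
AttributeError: 'float' object has no attribute 'round'
```

```bash
sed -i 's/o\["width"\].round(4)/round(o["width"],4)/' go.py; python3 go.py -.072 0 .075 14 4
```

```text
6.7167 [-0.4 -0.5 -1.5] 0.0132 [[-0.0586, -0.0003, 0.139], [0.116, 0.001, 0.1829], [14.1223, 0.4085, 0.1992]]
N 4 row [0.006, 0.285, 0.59] [-0.004, 0.013, 0.021]
```

play_rows --plan '[0, 0.285, 0.59, 0, 0.013, 0.02, 1, 0, 0.285, 0.59, 0, 0.013, 0.02, 1, 0, 0.285, 0.59, 0, 0.013, 0.02, 1, 0, 0.285, 0.59, 0, 0.013, 0.02, 1, 0, 0, 0, 0, 0, 0, 1]'

```text
clock: 7.13
position: [0.5189, 0.1467, 0.1163]
tool_rot: [-0.074, 0.581, 0.804, -0.101]
wrist_force: [-0.3, -0.0, -2.0]
width: 0.0129
grasp_force: 49.1
```

```bash
python3 go.py -.072 0 .044 14 5
```

```text
7.1333 [-0.3 -0.  -2. ] 0.0129 [[-0.0711, 0.0012, 0.0713], [0.1033, 0.0005, 0.116], [14.366, -0.2355, -0.0681]]
N 5 row [0.009, 0.06, 0.215] [-0.011, -0.002, -0.001]
```

```bash
python3 - <<'E'
from station import robot
import numpy as np,cv2
for n in("top","side"):
    c=robot.capture(n); np.savez(f"{n}3.npz",**c); cv2.imwrite(f"pics/{n}3.png",c["img"])
t=cv2.imread("pics/top3.png")[170:260,215:335]; s=cv2.imread("pics/side3.png")[135:225,240:360]
cv2.imwrite("pics/c4.png",np.hstack([cv2.resize(t,(400,300)),cv2.resize(s,(400,300))]))
E
python3 chk.py 3
```

```text
top cover +y (np.float64(0.0421), np.float64(-0.4), 16) -y (np.float64(0.0137), np.float64(-14.43), 16) tuck (np.float64(0.0578), np.float64(-202.86), 5) flange (np.float64(0.1797), np.float64(0.07), 5) z 0.0023922639468019085
 housing +y (np.float64(0.0514), np.float64(0.09), 16) -y (np.float64(-0.0513), np.float64(0.13), 16) -x (np.float64(-0.1003), np.float64(0.24), 8) +x (np.float64(0.0969), np.float64(-0.02), 8)
side cover +y (np.float64(0.0423), np.float64(0.16), 16) -y (np.float64(-0.0402), np.float64(-3.96), 16) tuck (np.float64(0.0033), np.float64(-2.02), 8) flange (np.float64(0.1828), np.float64(0.47), 8) z 0.002703808913911945
 housing +y (np.float64(0.0521), np.float64(-0.47), 16) -y (np.float64(-0.0522), np.float64(0.07), 16) -x (np.float64(-0.0967), np.float64(0.02), 8) +x (np.float64(0.1001), np.float64(-0.59), 8)
```

View pics/c4.png

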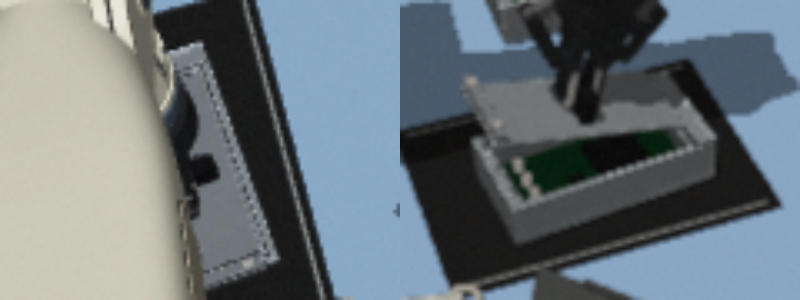

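The side view shows the tilted cover lined up over the pocket, with its tuck edge short of the lip at (690,100). In the top view its right edge runs parallel to the housing wall. I'll lower it to tuck height.

play_rows --plan '[0.01, 0.06, 0.21, -0.01, 0, 0, 1, 0.01, 0.06, 0.21, -0.01, 0, 0, 1, 0.01, 0.06, 0.21, -0.01, 0, 0, 1, 0.01, 0.06, 0.21, -0.01, 0, 0, 1, 0.01, 0.06, 0.2, -0.01, 0, 0, 1, 0, 0, 0, 0, 0, 0, 1]'

```text
clock: 7.73
position: [0.5192, 0.1494, 0.0914]
tool_rot: [-0.071, 0.58, 0.806, -0.097]
wrist_force: [-0.4, 0.1, -1.9]
width: 0.0131
grasp_force: 49.3
```

```bash
python3 go.py -.0905 0 .044 14 8
```

```text
7.7333 [-0.4  0.1 -1.9] 0.0131 [[-0.0726, -0.0014, 0.0472], [0.1022, -0.0017, 0.0902], [13.8117, -0.1173, -0.0378]]
N 8 row [-0.006, 0.091, -0.007] [0.003, -0.0, 0.001]
```

```bash
cat > go.py <<'E'
import sys
from h import *; from station import robot
x,y,z,t,N=map(float,sys.argv[1:6]); O=[]
for _ in range(6): robot.capture("side"); O.append(robot.get_obs())
P=np.array([v["position"] for v in O]); print("std",P.std(0).round(4))
o=dict(O[-1]); o["position"]=P.mean(0); q=np.mean([v["tool_rot"] for v in O],0); o["tool_rot"]=q/np.linalg.norm(q)
a=cover_now(o); print(o["clock"],np.mean([v["wrist_force"] for v in O],0).round(1),round(o["width"],4),[v.round(4).tolist() for v in a])
step(o,*tcp_for([x,y,z],np.radians(t),AU-np.radians(.2)),int(N))
E
python3 go.py -.0905 0 .044 14 8
```

```text
std [0.0002 0.     0.0003]
8.0333 [ 0.1 -0.  -1.6] 0.0129 [[-0.0731, -0.0012, 0.0483], [0.1017, -0.0016, 0.0911], [13.7436, -0.1265, -0.0226]]
N 8 row [-0.005, 0.09, -0.002] [0.005, -0.0, 0.001]
```

play_rows --plan '[-0.026, 0.02, 0.083, 0, 0, 0, 1, -0.026, 0.02, 0.083, 0, 0, 0, 1, 0, 0, 0, 0, 0, 0, 1, 0, 0, 0, 0, 0, 0, 1]'

```text
clock: 8.37
position: [0.52, 0.148, 0.0879]
tool_rot: [-0.07, 0.58, 0.806, -0.097]
wrist_force: [0.0, 1.0, -1.6]
width: 0.0132
grasp_force: 49.3
```

```bash
python3 go.py -.0905 0 .044 14 8
```

```text
std [0. 0. 0.]
8.6667 [ 0.2  0.4 -1.5] 0.0131 [[-0.0731, 0.0001, 0.044], [0.1017, -0.0003, 0.0868], [13.7421, -0.1322, -0.0236]]
N 8 row [0.001, 0.085, -0.023] [0.005, -0.0, 0.001]
```

Now I'll slide it under the lip.

play_rows --plan '[0, 0.085, -0.022, 0, 0, 0, 1, 0, 0.085, -0.022, 0, 0, 0, 1, 0, 0.085, -0.022, 0, 0, 0, 1, 0, 0.085, -0.022, 0, 0, 0, 1, 0, 0.085, -0.022, 0, 0, 0, 1, 0, 0.085, -0.022, 0, 0, 0, 1, 0, 0.085, -0.022, 0, 0, 0, 1, 0, 0.085, -0.022, 0, 0, 0, 1, 0, 0, 0, 0, 0, 0, 1, 0, 0, 0, 0, 0, 0, 1]'

```text
clock: 9.5
position: [0.5368, 0.1537, 0.0883]
tool_rot: [-0.07, 0.58, 0.806, -0.097]
wrist_force: [0.1, 0.2, -1.5]
width: 0.013
grasp_force: 49.2
```

```bash
python3 go.py -.0905 0 .041 14 3; python3 - <<'E'
from station import robot
import numpy as np,cv2
for n in("top","side"):
    c=robot.capture(n); np.savez(f"{n}4.npz",**c); cv2.imwrite(f"pics/{n}4.png",c["img"])
t=cv2.imread("pics/top4.png")[170:260,215:335]; s=cv2.imread("pics/side4.png")[135:225,240:360]
cv2.imwrite("pics/c5.png",np.hstack([cv2.resize(t,(400,300)),cv2.resize(s,(400,300))]))
E
python3 chk.py 4
```

```text
std [0. 0. 0.]
9.8 [ 0.1 -0.2 -1.6] 0.0133 [[-0.0906, 0.0001, 0.0443], [0.0843, -0.0003, 0.087], [13.7462, -0.1316, -0.0241]]
N 3 row [0.003, 0.011, 0.037] [0.012, -0.0, 0.003]
top cover +y (np.float64(0.0425), np.float64(-4.39), 16) -y (np.float64(0.0143), np.float64(-14.38), 16) tuck (np.float64(0.0612), np.float64(-204.15), 5) flange (np.float64(0.1804), np.float64(0.5), 5) z 0.004997710920342487
 housing +y (np.float64(0.0514), np.float64(0.09), 16) -y (np.float64(-0.0513), np.float64(0.13), 16) -x (np.float64(-0.1003), np.float64(0.24), 8) +x (np.float64(0.0969), np.float64(-0.02), 8)
side cover +y (np.float64(0.0417), np.float64(-4.46), 16) -y (np.float64(-0.0411), np.float64(-1.75), 16) tuck (np.float64(0.0019), np.float64(1.28), 8) flange (np.float64(0.1831), np.float64(-0.63), 8) z 0.0038911496539987904
 housing +y (np.float64(0.0521), np.float64(-0.47), 16) -y (np.float64(-0.0522), np.float64(0.07), 16) -x (np.float64(-0.0967), np.float64(0.02), 8) +x (np.float64(0.1001), np.float64(-0.59), 8)
```

View pics/c5.png

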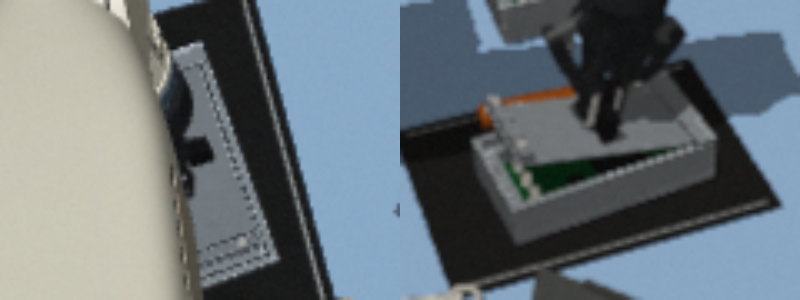

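The tuck edge is now under the lip and the flange end is still raised; in the side view it's at (500,120), above the near wall. I'll press it on gently to find the end wall.

play_rows --plan '[0, 0.03, 0.02, 0, 0, 0, 1, 0, 0.03, 0.02, 0, 0, 0, 1, 0, 0.03, 0.02, 0, 0, 0, 1, 0, 0, 0, 0, 0, 0, 1]'

```text
clock: 10.23
position: [0.5384, 0.1542, 0.0862]
tool_rot: [-0.07, 0.58, 0.806, -0.097]
wrist_force: [-0.0, 0.9, -2.8]
width: 0.0132
grasp_force: 49.2
```

```bash
python3 go.py -.0905 0 .041 10 4
```

```text
std [0. 0. 0.]
10.5333 [ 0.  -0.  -2.1] 0.0131 [[-0.0924, 0.0002, 0.0422], [0.0824, -0.0002, 0.085], [13.7533, -0.1304, -0.0255]]
N 4 row [0.003, -0.031, 0.074] [-0.136, -0.0, 0.002]
```

```bash
python3 go.py -.092 0 .0415 6 8
```

```text
std [0. 0. 0.]
10.8333 [-0.5 -0.1 -2.1] 0.0135 [[-0.0925, 0.0002, 0.0423], [0.0824, -0.0002, 0.085], [13.7459, -0.1313, -0.0236]]
N 8 row [0.001, -0.017, 0.065] [-0.141, -0.0, 0.001]
```

play_rows --plan '[0, -0.017, 0.065, -0.141, 0, 0, 1, 0, -0.017, 0.065, -0.141, 0, 0, 1, 0, -0.017, 0.065, -0.141, 0, 0, 1, 0, -0.017, 0.065, -0.141, 0, 0, 1, 0, -0.017, 0.065, -0.141, 0, 0, 1, 0, -0.017, 0.065, -0.141, 0, 0, 1, 0, -0.017, 0.065, -0.141, 0, 0, 1, 0, -0.017, 0.065, -0.141, 0, 0, 1, 0, 0, 0, 0, 0, 0, 1]'

```text
clock: 11.58
position: [0.5327, 0.1524, 0.0743]
tool_rot: [-0.03, 0.584, 0.81, -0.042]
wrist_force: [0.1, 0.7, -1.9]
width: 0.0132
grasp_force: 49.3
```

```bash
python3 go.py -.092 0 .0410 1.5 5; python3 - <<'E'
from station import robot
import numpy as np,cv2
for n in("top","side"):
    c=robot.capture(n); np.savez(f"{n}5.npz",**c); cv2.imwrite(f"pics/{n}5.png",c["img"])
t=cv2.imread("pics/top5.png")[170:260,215:335]; s=cv2.imread("pics/side5.png")[135:225,240:360]
cv2.imwrite("pics/c6.png",np.hstack([cv2.resize(t,(400,300),interpolation=2),cv2.resize(s,(400,300),interpolation=2)]))
E
python3 chk.py 5|grep cover
```

```text
std [0.0002 0.     0.0001]
11.8833 [ 0.1 -0.3 -1.7] 0.0131 [[-0.0922, 0.0002, 0.0417], [0.0868, -0.0002, 0.0604], [5.9866, -0.1375, -0.021]]
N 5 row [0.002, -0.015, 0.062] [-0.131, -0.0, 0.002]
top cover +y (np.float64(0.0512), np.float64(-0.2), 16) -y (np.float64(0.0224), np.float64(-13.2), 16) tuck (np.float64(0.0972), np.float64(-204.04), 5) flange (np.float64(0.1797), np.float64(-6.59), 5) z 0.004841575776546371
side cover +y (np.float64(0.0518), np.float64(0.01), 16) -y (np.float64(-0.0416), np.float64(-2.34), 16) tuck (np.float64(0.0106), np.float64(-0.9), 8) flange (np.float64(0.1828), np.float64(0.14), 8) z 0.00393736849094847
```

View pics/c6.png

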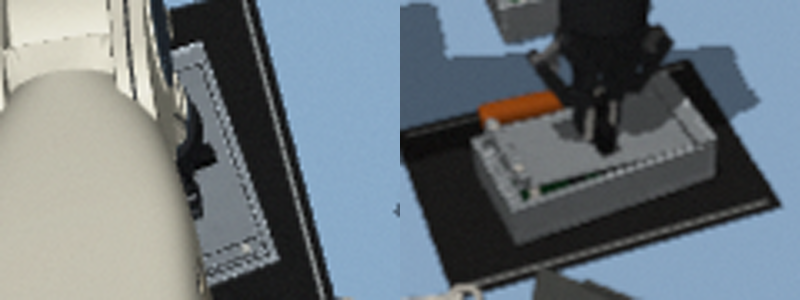

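The cover is nearly closed and not touching. The flange end sits just inside the near wall at (505,160), with a thin green sliver still showing along the side. I'll lower it the rest of the way.

play_rows --plan '[0, -0.015, 0.062, -0.13, 0, 0, 1, 0, -0.015, 0.062, -0.13, 0, 0, 1, 0, -0.015, 0.062, -0.13, 0, 0, 1, 0, -0.015, 0.062, -0.13, 0, 0, 1, 0, -0.015, 0.062, -0.13, 0, 0, 1, 0, 0, 0, 0, 0, 0, 1]'

```text
clock: 12.48
position: [0.53, 0.1515, 0.0665]
tool_rot: [-0.008, 0.584, 0.811, -0.01]
wrist_force: [1.0, -0.8, -1.5]
width: 0.0129
grasp_force: 49.3
```

```bash
python3 go.py -.092 0 .0403 0 4
```

```text
std [0.0003 0.0001 0.0001]
12.7833 [ 0.3 -0.2 -1.7] 0.0129 [[-0.0919, 0.0002, 0.0409], [0.088, -0.0002, 0.0456], [1.5024, -0.1402, -0.0202]]
N 4 row [0.003, -0.005, 0.03] [-0.055, -0.001, 0.002]
```

play_rows --plan '[0, -0.005, 0.03, -0.055, 0, 0, 1, 0, -0.005, 0.03, -0.055, 0, 0, 1, 0, -0.005, 0.03, -0.055, 0, 0, 1, 0, -0.005, 0.03, -0.055, 0, 0, 1, 0, 0, 0.02, 0, 0, 0, 1, 0, 0, 0, 0, 0, 0, 1]'

```text
clock: 13.28
position: [0.5301, 0.1515, 0.063]
tool_rot: [-0.0, 0.585, 0.811, 0.0]
wrist_force: [0.4, 0.4, -1.4]
width: 0.013
grasp_force: 49.3
```

```bash
python3 go.py -.092 0 .0403 0 4
```

```text
std [0.0001 0.     0.    ]
13.5833 [-0.1 -0.3 -1.9] 0.0127 [[-0.092, 0.0002, 0.0396], [0.088, -0.0002, 0.0396], [0.0038, -0.1378, -0.0218]]
N 4 row [0.003, -0.0, -0.007] [-0.0, -0.001, 0.002]
```

play_rows --plan '[0, 0, 0.02, 0, 0, 0, 1, 0, 0, 0.02, 0, 0, 0, 1, 0, 0, 0, 0, 0, 0, 1]'

```text
clock: 13.83
position: [0.5304, 0.1516, 0.0625]
tool_rot: [0.0, 0.584, 0.811, 0.0]
wrist_force: [-1.6, -1.4, 2.5]
width: 0.0132
grasp_force: 49.9
```

play_rows --plan '[0, 0, 0.02, 0, 0, 0, 1, 0, 0, 0.02, 0, 0, 0, 1, 0, 0, 0, 0, 0, 0, 1]'

```text
clock: 14.08
position: [0.5304, 0.1516, 0.0624]
tool_rot: [0.0, 0.584, 0.811, 0.0]
wrist_force: [-5.0, -0.0, 14.5]
width: 0.0129
grasp_force: 51.5
```

It's seated: 14 N of contact with the cover flat. Release and retreat.

play_rows --plan '[0, 0, -0.02, 0, 0, 0, 0.6, 0, 0, 0, 0, 0, 0, 0.5, 0, 0, 0, 0, 0, 0, 0.5, 0, 0, 0, 0, 0, 0, 0.5, 0, 0, -0.2, 0, 0, 0, 0.5, 0, 0, -0.4, 0, 0, 0, 0.5, 0, 0, -0.8, 0, 0, 0, 0.5, 0, 0, -0.9, 0, 0, 0, 0.5, 0, 0, -0.9, 0, 0, 0, 0.5, 0, 0, -0.9, 0, 0, 0, 0.5]'

```text
clock: 14.92
position: [0.5303, 0.1515, 0.1661]
tool_rot: [0.0, 0.584, 0.811, 0.0]
wrist_force: [1.2, 0.9, 0.5]
width: 0.0428
grasp_force: 0.0
```

play_rows --plan '[0, -0.9, -0.4, 0, 0, 0, 0.5, 0, -0.9, -0.4, 0, 0, 0, 0.5, 0, -0.9, -0.4, 0, 0, 0, 0.5, 0, -0.9, -0.4, 0, 0, 0, 0.5, 0.9, 0, 0, 0, 0, 0, 0.5, 0.9, 0, 0, 0, 0, 0, 0.5, 0.9, 0, 0, 0, 0, 0, 0.5, 0.9, 0, 0, 0, 0, 0, 0.5, 0.9, 0, 0, 0, 0, 0, 0.5, 0.9, 0, 0, 0, 0, 0, 0.5, 0.9, 0, 0, 0, 0, 0, 0.5, 0.9, 0, 0, 0, 0, 0, 0.5]'

```text
clock: 15.92
position: [0.3875, 0.2947, 0.2052]
tool_rot: [0.0, 0.585, 0.811, 0.001]
wrist_force: [0.0, -0.4, 0.9]
width: 0.0426
grasp_force: 0.0
```

```bash
python3 - <<'E'
from station import robot
from h import *
for n in("top","side"):
    c=robot.capture(n); np.savez(f"{n}6.npz",**c); cv2.imwrite(f"pics/{n}6.png",c["img"])
    P=cloud(c).reshape(-1,3); ex=az(AU);ey=np.cross([0,0,1],ex); L=np.stack([(P-U)@ex,(P-U)@ey,P[:,2]],1)
    for x in(-.06,-.03,.05,.075):
        print(n,x,[np.nanmedian(L[(abs(L[:,0]-x)<.01)&(abs(L[:,1]-y)<.012)&(L[:,2]<.08),2]).round(4) for y in(-.028,0,.028)])
t=cv2.imread("pics/top6.png")[150:270,205:365]; s=cv2.imread("pics/side6.png")[135:225,240:360]
cv2.imwrite("pics/c7.png",np.hstack([cv2.resize(t,(400,300),interpolation=2),cv2.resize(s,(400,300),interpolation=2)])); o=robot.get_obs(); print(o["clock"],o["wrist_force"])
E
```

```text
top -0.06 [np.float64(0.0445), np.float64(0.0442), np.float64(0.0438)]
top -0.03 [np.float64(0.0441), np.float64(0.0441), np.float64(0.044)]
top 0.05 [np.float64(0.044), np.float64(0.0444), np.float64(0.0442)]
top 0.075 [np.float64(0.0462), np.float64(0.0456), np.float64(0.045)]
side -0.06 [np.float64(0.0431), np.float64(0.0434), np.float64(0.0436)]
side -0.03 [np.float64(0.043), np.float64(0.0432), np.float64(0.0437)]
side 0.05 [np.float64(0.0434), np.float64(0.0436), np.float64(0.0437)]
side 0.075 [np.float64(0.0441), np.float64(0.0449), np.float64(0.0439)]
16.0167 [-0.40224189 -0.37545164 -0.41273969]
```

View pics/c7.png

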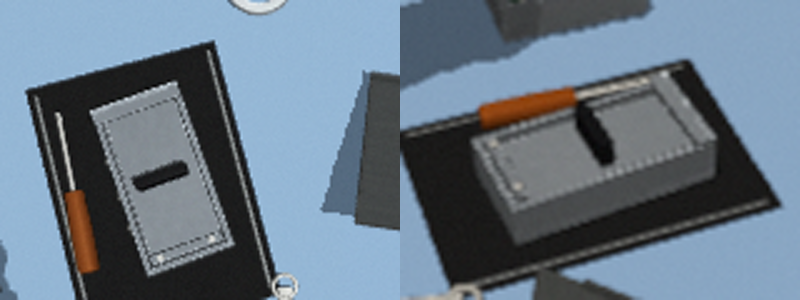

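The cover lies flat in the housing with its plate top at z = 44 mm, as it should be when home. The bar is at (160,175), and the screwdriver is undisturbed.

```bash
python3 -c "
from station import robot
print(robot.hand_in())"
```

```text
the job is handed in; nothing more can be done
None
```

The long cover was tucked under the lip, lowered flat onto its ledge and released, and the job is handed in; no verdict came back, but the final depth check read the plate top at about 44 mm, its height when home.

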